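Crank the phone clamp shut

ROBOT

A 7-joint arm with a two-finger parallel gripper is mounted at the origin on the work surface. World frame = base frame: x ahead of the robot, y to its left, z up, the work surface at z = 0. Lengths are in m, angles in rad, forces in N, time in s.
With the tool pointing down it reaches from about 0.425 to 0.95 m from the base axis. Payload 4.7 kg.
Tool frame: the origin (TCP) lies between the finger pads; the fingertips stand 25 mm ahead of it and the grasp point (between the pads) lies 6 mm ahead of it; z points along the fingers, y is the line along which they close (so a half turn about z gives the same grasp; the last joint's range is limited). The gripper opens to 85 mm and grips with 20 to 120 N. Pads are 22 mm wide; open, the fingers measure 114 mm over their backs; the gripper's body (76 mm by 85 mm) begins 54 mm behind the grasp point. The pads swing forward as they close: fully open they stand 13 mm farther back than shut.
Start: joints at [-1.23, 0.469, -0.049, 1.532, 0.024, 1.141, -0.082], TCP at [0.244, 0.629, 0.256] pointing down, gripper open.
Joint ranges: [-2.59, 2.59], [-0.33, 1.99], [-1.39, 1.29], [0.1, 2.45], [-1.04, 4.18], [0.21, 1.99], [-2.66, 2.66]. Speed limits (rad/s): [2.57, 2.57, 3.14, 3.14, 3.14, 3.14, 3.14].

INTERFACE

Orientations are given as a 3x3 rotation matrix whose columns are the frame's x, y, z axes.
In Python, from rig import * gives the robot as it stands. Calls block until the motion is done:
- movep(position, orientation): joint-space move of the TCP to a pose.
- move_l(position, attitude=None, feed=0.15, until_force=None): straight line of the TCP; attitude=None keeps the orientation; feed is the mean speed in m/s. With until_force (N) it stops when the force on the tool has changed by that much, and returns True; else False.
- move_joints(angles): joint-space move.
- command_gripper(opening, newtons=None): finger opening in m; newtons is the grip in N (None keeps the last); returns when the fingers have stopped.
- sleep(seconds).
- inverse_kinematics(position, orientation): joint angles nearest the present ones, or None.
- sense(): the state.
- camera(name): name is "side" or "top"; returns (picture, depth): 384x512x3 uint8, red, green, blue; 384x512 float32, m along the optical axis (not along the pixel's ray), 0 where there is no reading.
- camera_params(name): a dict with "K" (3x3 intrinsics, pixels), "position" and "rotation" of the camera in the world. Camera axes: x right, y down, z forward; pixel columns grow to the right and rows downward; lengths in m; the calibration is good to about 2 mm. A picture is of the moment at which its call begins. camera_params takes no time and is no camera call.
A pose or a line that the arm cannot do raises Unreachable and nothing moves.
- finish_job(): hands the job in; it is judged then, once.
The state is a dict: "time_s": time; "joint_pos": joint angles; "qd": joint speeds; "joint_efforts": joint torques, N m; "position": TCP position; "tcp_rot": TCP orientation; "wrist_force": force on the tool from outside, world axes, zero at the start; "ft_torque": the same for the moment, N m; "finger_gap": finger opening in m; "gripper_force": force on a finger pad.
Only numpy, scipy, OpenCV 4.12 (cv2) and the standard library are available. Lean on these libraries where they do the work, as an engineer would, in place of code of your own. Each camera call takes 0.05 s, during which the arm holds its last target. There are 200 camera calls.

TASK

A phone lies loose in the repair clamp. Pick up the loose crank, set its hex socket down into the clamp's drive well and feel for the hidden hex until the crank drops fully home, then turn the crank clockwise (seen from above) until the sliding jaw holds the phone snugly against the stop. Leave the crank standing fully seated in the well, close the jaw only by the crank, do not touch the phone, the jaw or the stop with the robot, and do not disturb the bottle, the screw tray or the screwdriver.

Things in the scene. Friction and masses are not known exactly. Their poses are not given: they have to be found in the camera images.
- well_mouth (a point): Centre of the mouth of the clamp's drive well, 64 mm above the bench: a chamfered bore, 54 mm wide, 32 mm deep, in a grey 90 x 90 mm housing, the clamp's highest part. The clamp is fixed; +y points from the well along the bed to jaw and stop. The hex inside works the jaw through a rack: clockwise from above closes it, 8 mm per radian (50 mm per turn)
- well_floor (a point): Centre of the well's floor, 32 mm above the bench. From it rises a steel hex, 30 mm across flats, 13 mm tall, topped by a round tapered nose (31 mm wide at its foot, 12 mm tall) that centres the socket. Which way its flats face is random and not reported. It turns with about 0.11 N m of friction; a slip clutch gives at 0.25 N m, so turning on when the phone is held does no harm
- crank_boss (a point): Centre of the crank's square orange boss, by which it is lifted: 22 x 22 x 38 mm, on the crank's axis above the arm, flats along the crank's x and y. z is the axis; +x points from hub to knob. The crank stands on the bench socket down, this point 75 mm up. Mass about 0.27 kg, balanced by a counterweight, so it stands by itself
- crank: The whole crank; origin and axes as crank_socket. Heights above its lower end: steel hex hub, 42 mm across flats, 0 to 46 mm; arm, 18 mm wide, 46 to 56 mm, out to 84 mm from the axis; counterweight 24 x 24 mm, 45 to 61 mm, reaching 42 mm out at -x; boss 56 to 94 mm; knob 56 to 100 mm. Fully home, its arm is 14 mm above the housing
- crank_socket (a point): Centre of the mouth of the crank's hex socket, 75 mm below crank_boss; axes alike. It opens downward, 32 mm across flats, 27 mm deep, corners on +x and every 60 degrees. It drops over the hex only within about 7 degrees of a match, else it rests on the hex's top, 13 mm too high; turned while lightly pressed down, it drops home. Fully home, this point lies on well_floor
- crank_knob (a point): Centre of the crank's round orange knob, 20 mm in diameter, 44 mm tall, 75 mm from the crank's axis along its +x and 79 mm above the socket's mouth. It spins freely on its pin, so fingers may keep their heading as the crank goes round. Axes as crank_boss
- jaw: Blue sliding jaw with a rubber face, 110 x 16 x 20 mm. Origin at the lower edge of its gripping face, mid-length; it closes along its +y, towards the stop, driven by the crank, and stays where it is left
- stop: Blue fixed jaw, the stop, 110 x 16 x 20 mm, fast on the bed. Origin at the lower edge of its gripping face, mid-length; +y points away from the sliding jaw. The jaw's origin starts 101 to 115 mm before it along y and is 76 mm before it when the phone is held
- phone: Black phone lying glass up on the bed between jaw and stop, 150 mm (its x, along the jaws) by 76 mm (its y) by 9 mm, 0.2 kg. Origin at the centre of its underside
- flux_bottle: Small clear bottle, 48 mm in diameter, 120 mm tall, standing; origin at the centre of its foot
- screw_tray: Yellow screw tray, 80 x 100 x 18 mm; origin at the centre of its underside
- driver: Screwdriver, 150 mm long, lying along its x on the mat; its handle is at -x
Things that resemble listed ones, but are neither listed nor needed, are in the scene too. Of the things that look like the crank, take the one that is farthest to the robot's left at the start.

How it is judged:
By the outcome, as a careful person would: the job done as asked, in the order asked, and still so for the second after the job is handed in, with the robot touching nothing.
It also fails if it takes over 67 s, if anything falls off the work surface, if the arm or the gripper's body presses on something with over 40 N, if the wrist force passes 120 N, or if a joint passes its speed limit or range.

## Working session

There is one attempt and no reset: what is moved stays moved. The work goes in short steps, each a Python script; the robot and the scene stay as the last script left them, time stands still between calls to the robot, and variables do not carry over. Pictures are saved under pics/ and viewed, at most 10 in all, crops included, and the job is handed in when it is done.

```bash
mkdir -p pics; ls
cat > h.py <<'E'
from rig import *
import numpy as np, cv2
def px(name,d,u,v,P=None):
    P=P or camera_params(name);K=np.array(P["K"]);z=d[int(v),int(u)]
    c=np.array([(u-K[0,2])/K[0,0]*z,(v-K[1,2])/K[1,1]*z,z])
    return np.array(P["position"])+np.array(P["rotation"])@c
def cloud(name,d):
    P=camera_params(name);K=np.array(P["K"]);v,u=np.mgrid[:d.shape[0],:d.shape[1]]
    c=np.stack([(u-K[0,2])/K[0,0]*d,(v-K[1,2])/K[1,1]*d,d],-1)
    return c@np.array(P["rotation"]).T+np.array(P["position"])
E
python3 - <<'E'
from h import *
for n in("top","side"):
    im,d=camera(n);np.savez(n,im=im,d=d);cv2.imwrite(f"pics/{n}0.png",cv2.resize(im[...,::-1],(800,600)))
    print(n,camera_params(n))
print(sense()["tcp_rot"],sense()["time_s"])
E
```

```text
pics
top {'K': array([[392.87649261,   0.        , 257.73082335],
       [  0.        , 392.87649261, 192.9017904 ],
       [  0.        ,   0.        ,   1.        ]]), 'position': array([ 0.30842492, -0.05987218,  1.12470617]), 'rotation': array([[ 0.01868184, -0.98666917,  0.16166305],
       [-0.9996993 , -0.01586497,  0.01869783],
       [-0.0158838 , -0.16196375, -0.98666887]])}
side {'K': array([[494.8163046 ,   0.        , 256.39447792],
       [  0.        , 494.8163046 , 196.3276955 ],
       [  0.        ,   0.        ,   1.        ]]), 'position': array([ 0.05537287, -1.08630171,  0.98295272]), 'rotation': array([[ 0.93070312, -0.22774815,  0.28622105],
       [-0.36572186, -0.59281127,  0.71751119],
       [ 0.00626322, -0.7724672 , -0.63502378]])}
[[-9.32412680e-01  3.61394819e-01 -6.16004223e-04]
 [ 3.61395341e-01  9.32411094e-01 -1.72003956e-03]
 [-4.72442147e-05 -1.82640775e-03 -9.99998331e-01]] 0.1
```

View pics/top0.png

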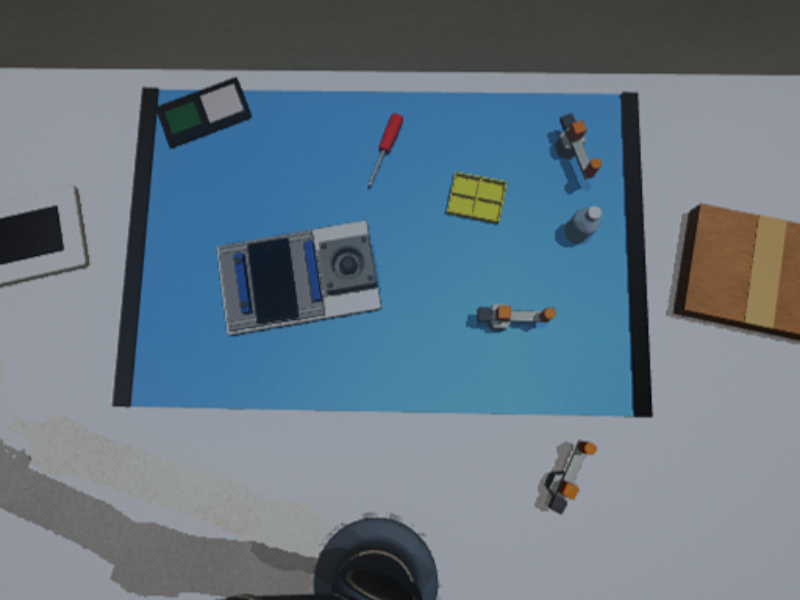

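View pics/side0.png

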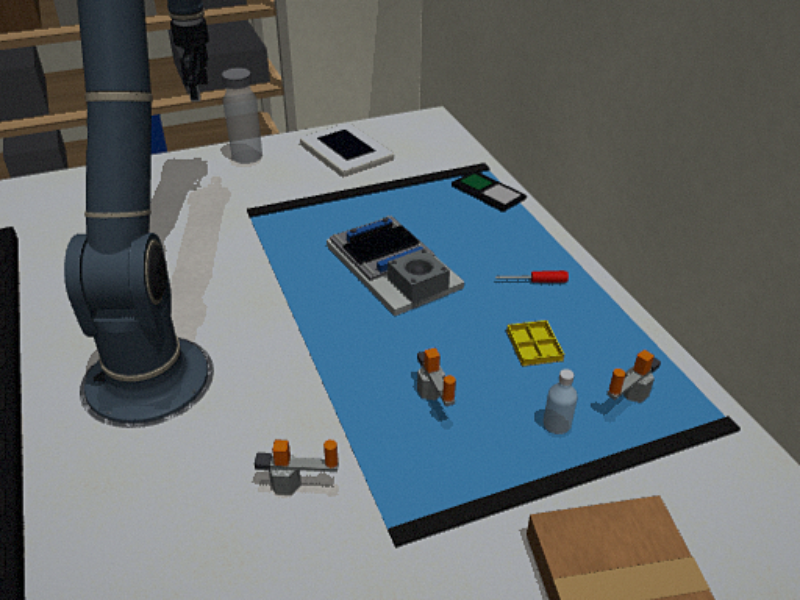

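Top view (800x600): crank-like things have their bosses at A (503,313), B (577,130) and C (570,490). The robot's left is image left, so A is the one to take. The clamp's well is at (348,263), jaw (313,270), stop (242,282), phone between them. Next I measure these and check A in a close crop.

Run:
```python
from h import *
f=np.load("top.npz");im,d=f["im"],f["d"];W=cloud("top",d)
hsv=cv2.cvtColor(im,cv2.COLOR_RGB2HSV)
m=((hsv[...,0]<16)&(hsv[...,1]>170)&(hsv[...,2]>80)&(W[...,2]>.085)).astype(np.uint8)
n,l,s,c=cv2.connectedComponentsWithStats(m)
for i in range(1,n):
    if s[i,4]>8:print("orange",c[i]*1.5625,s[i,4],np.median(W[l==i],0).round(4),W[l==i].min(0).round(3),W[l==i].max(0).round(3))
# housing top
m=((abs(W[...,2]-.064)<.006)&(W[...,1]<.2)&(W[...,1]>-.1)&(W[...,0]>.3)).astype(np.uint8)
n,l,s,c=cv2.connectedComponentsWithStats(m)
i=1+np.argmax(s[1:,4]);p=W[l==i];print("housing",s[i],p.mean(0),cv2.minAreaRect((p[:,:2]*1000).astype(np.float32)))
b=((hsv[...,0]>105)&(hsv[...,0]<125)&(hsv[...,1]>150)&(W[...,2]>.03)&(W[...,2]<.07)).astype(np.uint8)
n,l,s,c=cv2.connectedComponentsWithStats(b)
for i in range(1,n):
    if s[i,4]>60:
        p=W[l==i];print("blue",c[i]*1.5625,s[i,4],p.mean(0),cv2.minAreaRect((p[:,:2]*1000).astype(np.float32)))
a=cv2.resize(im[130:220,135:255],(800,600),interpolation=cv2.INTER_CUBIC)
g=cv2.resize(im[180:220,295:365],(800,457),interpolation=cv2.INTER_CUBIC)
cv2.imwrite("pics/crop.png",np.vstack([cv2.resize(a,(450,338)),cv2.resize(g,(450,257))])[...,::-1])
```

```text
orange [578.65953947 126.64473684] 38 [ 0.7968 -0.3467  0.0939] [ 0.787 -0.358  0.09 ] [ 0.806 -0.337  0.098]
orange [595.67307692 162.86057692] 26 [ 0.7272 -0.3731  0.1007] [ 0.721 -0.381  0.097] [ 0.734 -0.364  0.103]
orange [549.30555556 310.59027778] 9 [ 0.4639 -0.289   0.1012] [ 0.461 -0.293  0.097] [ 0.467 -0.28   0.102]
orange [569.55818966 491.10991379] 29 [ 0.17   -0.316   0.0935] [ 0.162 -0.327  0.089] [ 0.184 -0.304  0.099]
housing [204 149  37  37 757] [0.5527863  0.06176619 0.06372632] ((553.6455688476562, 62.02878952026367), (91.62818908691406, 90.36067199707031), 10.706465721130371)
blue [312.27578475 270.70487668] 223 [0.53795707 0.12382637 0.04941846] ((539.648193359375, 124.85810852050781), (107.42912292480469, 15.452614784240723), 11.106939315795898)
blue [242.27216749 283.05880542] 203 [0.51364443 0.24893035 0.04819549] ((515.715576171875, 250.64088439941406), (107.625, 15.82837963104248), 11.301218032836914)
```

View pics/crop.png

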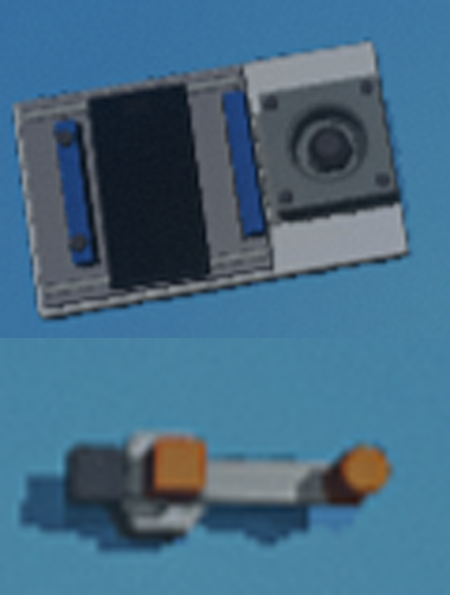

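Crop: A is a complete crank with its square boss at raw pixel ≈(323,199), its knob at ≈(351,200) and its counterweight on the left, so A's +x points to about world −y. The well looks centred in the housing. Next: fit A's boss and knob, check the well centre, and check the IK.

Run:
```python
from h import *
f=np.load("top.npz");im,d=f["im"],f["d"];W=cloud("top",d);hsv=cv2.cvtColor(im,cv2.COLOR_RGB2HSV)
r=(W[...,0]>.42)&(W[...,0]<.5)&(W[...,1]>-.32)&(W[...,1]<-.17)
m=r&(W[...,2]>.088)
for lo,hi in((-.25,-.17),(-.32,-.25)):
    p=W[m&(W[...,1]>lo)&(W[...,1]<hi)];print(len(p),np.median(p,0),(p.min(0)+p.max(0))/2,np.ptp(p,axis=0),cv2.minAreaRect((p[:,:2]*1e3).astype(np.float32)))
p=W[r&(abs(W[...,2]-.053)<.008)];print("arm",len(p),cv2.fitLine((p[:,:2]*1e3).astype(np.float32),cv2.DIST_HUBER,0,.01,.01).ravel())
# well hole: below-housing points within the housing
q=(np.hypot(W[...,0]-.5536,W[...,1]-.062)<.04)&(abs(W[...,2]-.064)<.004)
p=W[q];R=np.hypot(*(p[:,:2]-[.5536,.062]).T);print("inner r",np.sort(R)[:10])
from scipy.optimize import minimize
o=minimize(lambda c:-np.sort(np.hypot(p[:,0]-c[0],p[:,1]-c[1]))[:25].mean(),[.5536,.062],method="Nelder-Mead");print(o.x,o.fun)
n=W[(np.hypot(W[...,0]-.5536,W[...,1]-.062)<.03)&(W[...,2]<.06)];t=n[n[:,2]>.05];print("nose",len(t),t.mean(0),n[:,2].max())
def R(yaw):
    c,s=np.cos(yaw),np.sin(yaw);return np.array([[c,s,0],[s,-c,0],[0,0,-1]])
for y in range(-180,180,30):
    out=[]
    for P in((.463,-.214,.09),(.463,-.214,.25),(.5536,.062,.25),(.5536,.062,.12)):
        j=inverse_kinematics(P,R(np.radians(y)));out.append(None if j is None else np.round(j,2).tolist())
    print(y,out[0],out[3],[o is not None for o in out])
```

```text
75 [ 0.46395948 -0.21092699  0.09264832] [ 0.46394767 -0.21106015  0.09298356] [0.02164665 0.02100158 0.00965252] ((463.9464111328125, -211.05743408203125), (21.632049560546875, 21.01335906982422), 0.06238463148474693)
49 [ 0.4618062  -0.28569404  0.09958935] [ 0.46259721 -0.28531111  0.09711943] [0.01870917 0.01789044 0.01392273] ((462.6418151855469, -285.14849853515625), (18.526769638061523, 17.606979370117188), 2.916560649871826)
arm 253 [ 1.5099981e-02  9.9988598e-01  4.6166998e+02 -2.3019939e+02]
inner r [0.00462095 0.00487451 0.00838222 0.0266796  0.02671179 0.02677021
 0.02694533 0.02704158 0.02716332 0.02728003]
[0.55348622 0.06166376] -0.02516690726554349
nose 104 [0.55744707 0.06302307 0.05548968] 0.05994193673445003
-180 [-0.1, 0.47, 0.58, 2.1, -0.41, 0.68, 2.32] [-0.32, 0.44, 0.17, 1.95, -0.1, 0.76, 1.48] [True, True, True, True]
-150 [0.84, 0.5, -0.62, 2.04, 0.43, 0.73, 2.04] [-0.23, 0.44, 0.06, 1.95, -0.04, 0.76, 1.94] [True, True, True, True]
-120 [1.1, 0.64, -0.99, 2.03, 0.72, 0.86, 2.31] [-0.14, 0.44, -0.06, 1.94, 0.03, 0.76, 2.4] [True, True, True, True]
-90 [-0.44,
[... 347 characters left out ...]
0 [-0.3, 0.56, 0.86, 2.11, -0.63, 0.75, -0.6] [-0.67, 0.5, 0.64, 1.97, -0.41, 0.8, -1.37] [True, True, True, True]
30 [-0.35, 0.61, 0.95, 2.11, -0.71, 0.79, 0.0] [-0.62, 0.49, 0.57, 1.97, -0.37, 0.78, -0.89] [True, True, True, True]
60 [-0.38, 0.63, 1.0, 2.11, -0.76, 0.81, 0.57] [-0.58, 0.48, 0.51, 1.97, -0.33, 0.78, -0.4] [True, True, True, True]
90 [-0.4, 0.65, 1.03, 2.11, -0.79, 0.83, 1.12] [-0.52, 0.46, 0.44, 1.97, -0.28, 0.77, 0.07] [True, True, True, True]
120 [-0.26, 0.54, 0.8, 2.11, -0.58, 0.73, 1.44] [-0.47, 0.45, 0.36, 1.96, -0.23, 0.76, 0.55] [True, True, True, True]
150 [-0.1, 0.47, 0.57, 2.1, -0.4, 0.68, 1.79] [-0.39, 0.44, 0.27, 1.96, -0.17, 0.76, 1.01] [True, True, True, True]
```

```bash
cat >> h.py <<'E'
def R(yaw):
    c,s=np.cos(np.radians(yaw)),np.sin(np.radians(yaw));return np.array([[c,s,0],[s,-c,0],[0,0,-1.]])
def st(t=""):
    s=sense();print(t,"t%.2f"%s["time_s"],"p",np.round(s["position"],4),"F",np.round(s["wrist_force"],1),"T",np.round(s["ft_torque"],2),"gap%.4f"%s["finger_gap"],"gf%.0f"%s["gripper_force"],"q",np.round(s["joint_pos"],3));return s
W0=np.array([.5535,.0618])
E
python3 - <<'E'
from h import *
B=np.array([.4639,-.211])
command_gripper(.06,50)
movep([*B,.2],R(89));st()
move_l([*B,.086],feed=.12,until_force=8);st("down")
command_gripper(.0,50);st("grip")
move_l([*B,.22],feed=.15);st("lift")
for n in("top","side"):
    im,d=camera(n);np.savez(n+"1",im=im,d=d)
    cv2.imwrite(f"pics/{n}1.png",cv2.resize(im[...,::-1],(800,600)))
E
```

```text
t3.52 p [ 0.4644 -0.2102  0.1999] F [-0.2  1.   0.2] T [-0.02 -0.03  0.  ] gap0.0599 gf0 q [-0.396  0.364  0.932  2.021 -0.365  0.93   0.712]
down t4.62 p [ 0.4643 -0.2113  0.0866] F [ 0.3  0.3 -0.2] T [-0.03  0.   -0.02] gap0.0603 gf0 q [-0.24   0.534  0.765  2.107 -0.569  0.713  0.883]
grip t5.05 p [ 0.4641 -0.211   0.0864] F [-1.6  0.5  3.5] T [ 0.14  0.09 -0.03] gap0.0214 gf54 q [-0.24   0.534  0.765  2.107 -0.569  0.714  0.883]
lift t6.09 p [ 0.4632 -0.2105  0.2191] F [ 0.9  0.  -2.4] T [-0.02 -0.02 -0.04] gap0.0213 gf53 q [-0.423  0.337  0.958  2.002 -0.334  0.969  0.685]
```

View pics/side1.png

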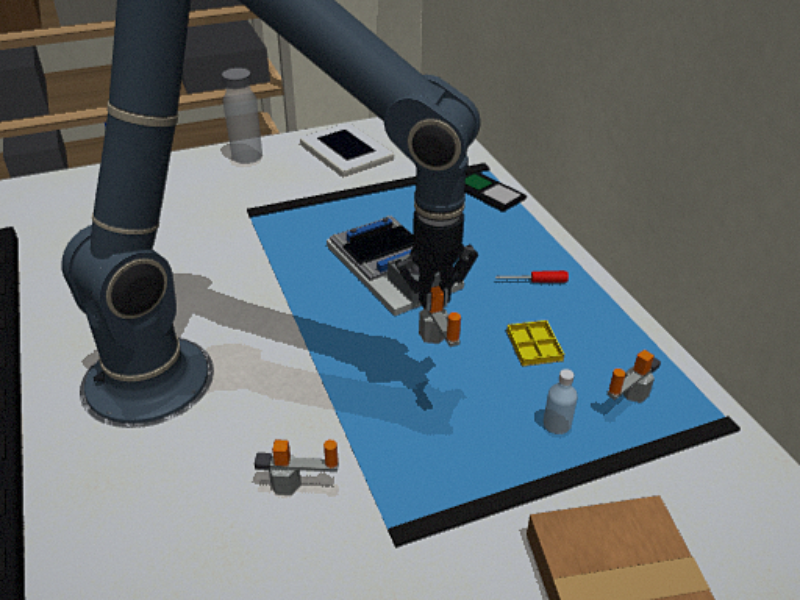

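The side view shows the crank hanging level in the gripper, boss at (437,297), knob at (453,327). Next I carry it over the well with joint 7 near its upper end, so there is room to turn clockwise.

Run:
```python
from h import *
best=None
for y in range(120,300,5):
    j=inverse_kinematics([*W0,.22],R(y))
    if j is None: continue
    k=inverse_kinematics([*W0,.12],R(y))
    if k is not None and 2.2<j[6]<2.58 : print(y,np.round(j,2),np.round(k,2))
```

```text
220 [-0.51  0.32  0.41  1.88 -0.15  0.97  2.23] [-0.42  0.45  0.3   1.96 -0.18  0.76  2.25]
225 [-0.49  0.32  0.38  1.88 -0.14  0.97  2.31] [-0.4   0.45  0.27  1.96 -0.17  0.76  2.33]
230 [-0.47  0.32  0.36  1.88 -0.14  0.97  2.39] [-0.38  0.44  0.25  1.96 -0.16  0.76  2.4 ]
235 [-0.46  0.32  0.34  1.88 -0.13  0.97  2.47] [-0.37  0.44  0.23  1.96 -0.14  0.76  2.48]
240 [-0.44  0.32  0.32  1.87 -0.12  0.97  2.55] [-0.35  0.44  0.21  1.96 -0.13  0.76  2.55]
250 [ 0.3   0.38 -0.62  1.83  0.26  1.01  2.37] [ 0.28  0.51 -0.62  1.92  0.4   0.83  2.25]
255 [ 0.43  0.43 -0.8   1.82  0.35  1.04  2.37] [ 0.28  0.51 -0.62  1.92  0.4   0.83  2.34]
260 [ 0.43  0.43 -0.8   1.82  0.35  1.04  2.46] [ 0.28  0.51 -0.62  1.92  0.4   0.83  2.42]
265 [ 0.43  0.43 -0.8   1.82  0.35  1.04  2.55] [ 0.42  0.57 -0.81  1.91  0.53  0.88  2.39]
```

Run:
```python
from h import *
movep([*W0,.22],R(238));st()
move_l([*W0,.165],feed=.1);st()
im,d=camera("top");cv2.imwrite("pics/top2.png",cv2.resize(im[120:240,140:300][...,::-1],(800,600)))
h=move_l([*W0,.119],feed=.04,until_force=6);s=st(h)
```

```text
t7.80 p [0.5534 0.0608 0.2197] F [ 0.3  0.8 -2.6] T [ 0.01 -0.06  0.02] gap0.0214 gf53 q [-0.449  0.319  0.329  1.875 -0.123  0.968  2.516]
 t8.50 p [0.554  0.0617 0.1654] F [ 0.1 -0.2 -2.5] T [ 0.01  0.01 -0.01] gap0.0211 gf53 q [-0.431  0.385  0.311  1.926 -0.153  0.853  2.542]
True t9.30 p [0.5516 0.0618 0.1344] F [-0.2  0.8 -2.1] T [ 0.06  0.24 -0.  ] gap0.0214 gf53 q [-0.418  0.425  0.296  1.951 -0.17   0.794  2.557]
```

View pics/top2.png

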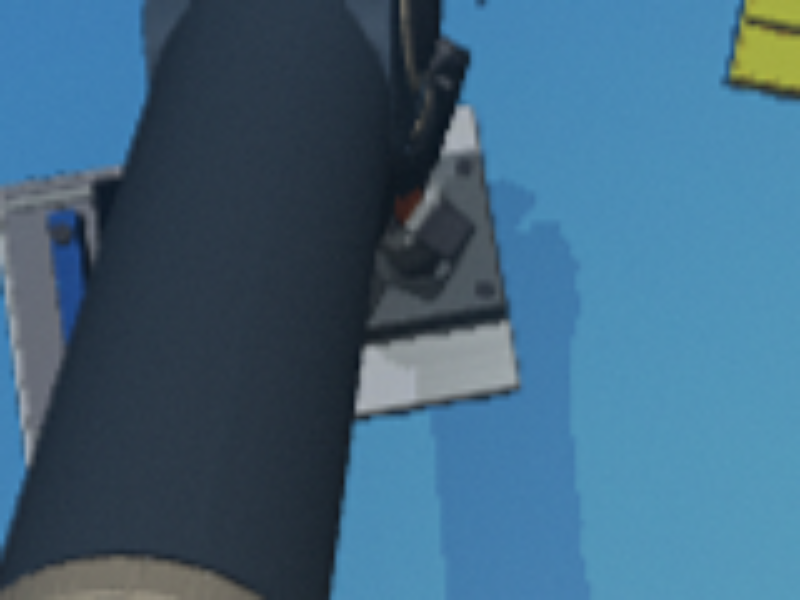

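The crop shows the crank over the housing, with its counterweight at (443,232) and the hub above the well, which the arm hides. Contact came at 0.1344 m with the tool pushed 2 mm to −x by the nose, so I follow that and press on gently.

Run:
```python
from h import *
x,y,_=sense()["position"]
for z in(.132,.130):
    h=move_l([x,y,z],feed=.02,until_force=8);sleep(.1);s=st((z,h));x,y=s["position"][:2]
```

```text
(0.132, False) t9.71 p [0.5513 0.0618 0.1317] F [-0.6  0.3 -4. ] T [-0.   0.2  0. ] gap0.0213 gf53 q [-0.417  0.428  0.295  1.954 -0.172  0.787  2.558]
(0.13, False) t10.06 p [0.5515 0.0618 0.1309] F [-3.5 -0.7  6.5] T [-0.04  0.8   0.01] gap0.0215 gf54 q [-0.417  0.429  0.294  1.955 -0.173  0.784  2.559]
```

Run:
```python
from h import *
s=sense();x,y=s["position"][:2]-[.0004,0]
q=np.array(inverse_kinematics([x,y,.1285],R(238)));print(q.round(3))
for k in range(1,16):
    q[6]-=np.radians(4.5);move_joints(q);s=sense()
    if k%3==0 or s["position"][2]<.1297: st(k)
    if s["position"][2]<.1297:break
```

```text
[-0.416  0.431  0.293  1.96  -0.174  0.775  2.559]
3 t10.81 p [0.5516 0.0618 0.1305] F [-3.5 -0.4 12.9] T [-0.06  1.36  0.03] gap0.0211 gf55 q [-0.416  0.428  0.294  1.958 -0.174  0.778  2.323]
6 t11.56 p [0.5507 0.062  0.1283] F [-0.8  0.1 -0.9] T [ 0.16  0.6  -0.02] gap0.0212 gf53 q [-0.416  0.431  0.293  1.96  -0.174  0.775  2.09 ]
```

It dropped after about 27°. Now I lower it home.

Run:
```python
from h import *
s=sense();x,y=s["position"][:2]
for z in(.124,.1185,.117):
    h=move_l([x,y,z],feed=.03,until_force=12);s=st((z,h))
    if h:break
```

```text
(0.124, False) t11.86 p [0.5504 0.062  0.1233] F [-1.   0.  -3.9] T [0.11 0.23 0.04] gap0.0211 gf53 q [-0.415  0.438  0.291  1.964 -0.176  0.764  2.09 ]
(0.1185, True) t12.13 p [0.5504 0.0619 0.1183] F [-0.9 -1.   4.9] T [ 0.03  0.12 -0.05] gap0.0208 gf54 q [-0.412  0.445  0.289  1.968 -0.18   0.754  2.093]
```

Run:
```python
from h import *
s=sense();x,y=s["position"][:2]
q=np.array(inverse_kinematics([x,y,.118],s["tcp_rot"]));print(q.round(3))
while q[6]>-1.9:
    q[6]-=np.radians(20);move_joints(q);s=st()
    if np.linalg.norm(s["wrist_force"])>30:print("stop");break
```

```text
[-0.412  0.445  0.288  1.968 -0.18   0.754  2.093]
 t12.56 p [0.5506 0.0621 0.1183] F [-1.4  0.7  4.6] T [ 0.29  0.61 -0.03] gap0.0214 gf54 q [-0.412  0.445  0.288  1.967 -0.181  0.754  1.747]
 t12.98 p [0.5507 0.0623 0.1183] F [-2.3  1.1  5.5] T [ 0.37  0.51 -0.1 ] gap0.0214 gf54 q [-0.412  0.445  0.288  1.967 -0.181  0.754  1.398]
 t13.41 p [0.5508 0.0624 0.1183] F [-2.4  2.   6. ] T [ 0.43  0.43 -0.05] gap0.0213 gf54 q [-0.412  0.445  0.288  1.967 -0.181  0.753  1.05 ]
 t13.83 p [0.5509 0.0624 0.1183] F [-1.8  2.7  5.1] T [ 0.56  0.31 -0.08] gap0.0216 gf54 q [-0.412  0.445  0.288  1.967 -0.181  0.753  0.702]
 t14.26 p [0.551  0.0624 0.1183] F [-0.8  2.5  4.9] T [ 0.62  0.06 -0.04] gap0.0215 gf54 q [-0.412  0.445  0.288  1.967 -0.181  0.753  0.353]
 t14.68 p [0.5512 0.0623 0.1183] F [-0.1  3.3  5.3] T [ 0.74 -0.15 -0.04] gap0.0210 gf54 q [-0.412  0.445  0.288  1.967 -0.181  0.753  0.004]
 t15.11 p [0.5512 0.0622 0.1183] F [3.2 3.3 4.9] T [ 0.72 -0.44 -0.06] gap0.0213 gf54 q [-0.412  0.445  0.288  1.967 -0.181  0.753 -0.345]
 t15.53 p [0.5512 0.062  0.1183] F [2.4 2.2 5.2] T [ 0.68 -0.65  0.02] gap0.0213 gf54 q [-0.412  0.445  0.289  1.967 -0.181  0.753 -0.695]
 t15.96 p [0.5512 0.0618 0.1184] F [2.8 3.3 5.9] T [ 0.59 -0.72 -0.05] gap0.0213 gf54 q [-0.412  0.445  0.289  1.967 -0.18   0.753 -1.043]
 t16.38 p [0.5511 0.0617 0.1183] F [3.7 2.2 5.2] T [ 0.46 -0.74 -0.06] gap0.0209 gf54 q [-0.412  0.445  0.289  1.967 -0.18   0.753 -1.391]
 t16.81 p [0.5511 0.0615 0.1183] F [3.1 1.9 5.9] T [ 0.4  -0.74 -0.06] gap0.0213 gf54 q [-0.412  0.445  0.289  1.967 -0.18   0.753 -1.74 ]
 t17.23 p [0.551  0.0614 0.1183] F [2.6 1.7 6.1] T [ 0.36 -0.66 -0.04] gap0.0215 gf54 q [-0.412  0.445  0.289  1.967 -0.18   0.753 -2.089]
```

```bash
cat > gap.py <<'E'
from h import *
def gap():
    for n in("side","top"):
        im,d=camera(n);W=cloud(n,d);hsv=cv2.cvtColor(im,cv2.COLOR_RGB2HSV)
        b=((hsv[...,0]>105)&(hsv[...,0]<125)&(hsv[...,1]>150)&(W[...,2]>.035)&(W[...,2]<.07)&(W[...,1]>.08)&(W[...,0]>.4)).astype(np.uint8)
        c,l,s,_=cv2.connectedComponentsWithStats(b);u=np.array([-.193,.981])
        for i in range(1,c):
            if s[i,4]>40:
                t=W[l==i][:,:2]@u*1e3;print(n,s[i,4],"along",np.percentile(t,[2,50,98]).round(1))
    return im
E
python3 - <<'E'
from gap import *
s=sense();q=np.array(s["joint_pos"])
for k in range(3):
    q[6]-=.16;move_joints(q);st()
im=gap()
im,d=camera("side");cv2.imwrite("pics/side3.png",cv2.resize(im[120:225,195:335][...,::-1],(800,600),interpolation=cv2.INTER_CUBIC))
E
```

```text
t17.51 p [0.551  0.0612 0.1183] F [1.6 2.4 5.4] T [ 0.54 -0.53 -0.09] gap0.0214 gf54 q [-0.412  0.445  0.289  1.967 -0.18   0.753 -2.242]
 t17.78 p [0.5509 0.0613 0.1183] F [2.  2.5 4.4] T [ 0.47 -0.44 -0.1 ] gap0.0213 gf54 q [-0.412  0.445  0.289  1.967 -0.18   0.753 -2.401]
 t18.06 p [0.5508 0.0612 0.1183] F [2.6 2.3 4.9] T [ 0.45 -0.38 -0.1 ] gap0.0211 gf54 q [-0.412  0.445  0.289  1.967 -0.18   0.754 -2.561]
side 83 along [136.1 144.8 154.8]
side 96 along [45.1 53.1 92.5]
top 129 along [138.9 145.7 153.7]
```

View pics/side3.png

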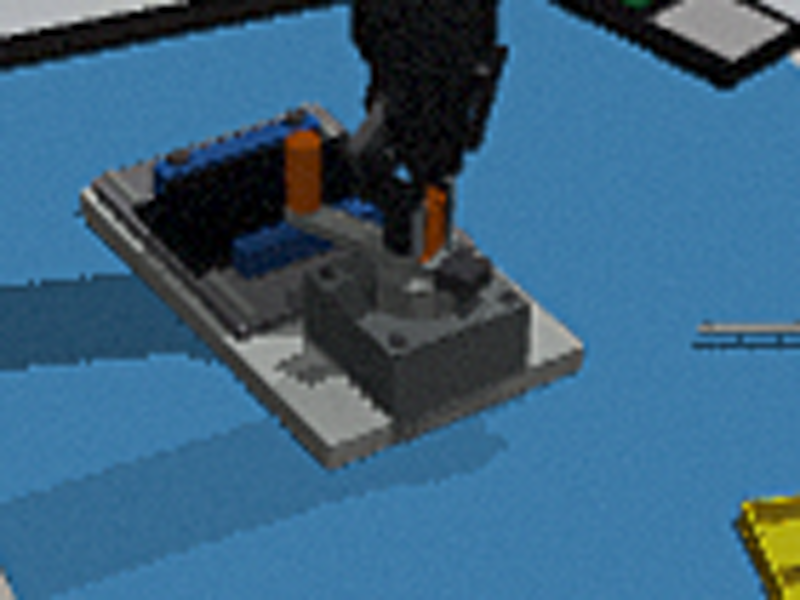

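The crop shows the crank seated, with its arm just above the housing and the knob at (303,170). The jaw (300,240) is about at the phone (jaw to stop centres ≈92 mm), but the torque doesn't show a firm hold yet. I regrip half a turn back and turn on until the torque rises to the clutch level.

Run:
```python
from h import *
s=sense();x,y=s["position"][:2]
command_gripper(.05);st("open")
move_l([x,y,.175],feed=.12)
q=np.array(sense()["joint_pos"]);q[6]+=np.pi;move_joints(q);st("turned")
h=move_l([x,y,.119],feed=.08,until_force=8);st(h)
command_gripper(0,50);s=st("grip")
q=np.array(s["joint_pos"])
for k in range(7):
    q[6]-=.16;move_joints(q);s=st(k)
    if abs(s["ft_torque"][2])>.19:break
```

```text
open t18.60 p [0.5502 0.061  0.1177] F [0.3 0.4 0.9] T [0.03 0.   0.03] gap0.0497 gf0 q [-0.412  0.446  0.289  1.968 -0.18   0.754 -2.567]
turned t21.88 p [0.5503 0.0613 0.1746] F [-0.   0.1 -0.1] T [0.03 0.01 0.03] gap0.0502 gf0 q [-0.445  0.369  0.326  1.926 -0.151  0.871  0.549]
False t22.72 p [0.5512 0.0612 0.1193] F [0.3 0.1 0.6] T [ 0.   -0.02 -0.05] gap0.0499 gf0 q [-0.422  0.445  0.303  1.967 -0.188  0.756  0.582]
grip t23.07 p [0.5514 0.0614 0.1197] F [-0.4  0.2  4. ] T [0.02 0.04 0.  ] gap0.0213 gf50 q [-0.423  0.445  0.303  1.966 -0.188  0.756  0.582]
0 t23.35 p [0.5513 0.0613 0.1197] F [-0.9 -0.2  1.3] T [-0.02  0.13 -0.07] gap0.0215 gf50 q [-0.423  0.445  0.303  1.967 -0.189  0.756  0.425]
1 t23.62 p [0.5512 0.0613 0.1197] F [-1.  -0.4  1.3] T [-0.02  0.23 -0.01] gap0.0218 gf50 q [-0.422  0.445  0.303  1.967 -0.189  0.757  0.266]
2 t23.90 p [0.5512 0.0612 0.1197] F [-1.6 -0.8  1.9] T [-0.07  0.39  0.02] gap0.0216 gf50 q [-0.422  0.445  0.303  1.967 -0.189  0.757  0.107]
3 t24.18 p [0.5511 0.0613 0.1197] F [-2.1  0.1  3.9] T [-0.06  0.54 -0.03] gap0.0213 gf50 q [-0.422  0.445  0.303  1.967 -0.189  0.757 -0.053]
4 t24.45 p [0.5511 0.0613 0.1197] F [-1.8  0.   5.4] T [-0.13  0.72 -0.  ] gap0.0211 gf50 q [-0.422  0.445  0.303  1.967 -0.189  0.757 -0.212]
5 t24.73 p [0.551  0.0613 0.1197] F [-3.7 -0.7  4.9] T [-0.09  0.95 -0.04] gap0.0211 gf50 q [-0.422  0.445  0.303  1.967 -0.189  0.757 -0.372]
6 t25.00 p [0.551  0.0614 0.1197] F [-4.4  0.   5.3] T [-0.08  0.93 -0.07] gap0.0214 gf50 q [-0.423  0.445  0.303  1.967 -0.189  0.757 -0.533]
```

Run:
```python
from gap import *
im=gap()
q=np.array(sense()["joint_pos"]);T=[]
for k in range(12):
    q[6]-=.04;move_joints(q);T.append(sense()["ft_torque"][2])
print(np.round(T,2));gap();st()
x,y=sense()["position"][:2]
command_gripper(.05);st("open")
move_l([x,y,.2],feed=.12)
movep([.5,-.2,.35],R(60));st()
gap()
for n in("top","side"):
    im,d=camera(n);np.savez(n+"4",im=im,d=d)
    c=im[120:240,140:300] if n=="top" else im[115:220,195:335]
    cv2.imwrite(f"pics/{n}4.png",cv2.resize(c[...,::-1],(800,600),interpolation=cv2.INTER_CUBIC))
```

```text
side 90 along [136.7 143.7 154.5]
side 183 along [ 45.4  54.5 125.9]
top 149 along [116.1 143.9 153.2]
[0.24 0.15 0.13 0.15 0.11 0.1  0.09 0.11 0.12 0.12 0.1  0.11]
side 97 along [137.2 144.6 155.3]
side 228 along [ 44.5  55.4 127. ]
top 122 along [139.1 145.5 153.6]
 t28.20 p [0.5508 0.0616 0.1197] F [-3.6  0.2  5.8] T [0.09 0.94 0.16] gap0.0210 gf50 q [-0.423  0.444  0.303  1.967 -0.189  0.758 -1.011]
open t28.59 p [0.5513 0.0613 0.1196] F [-0.3  0.2  0.7] T [0.02 0.   0.02] gap0.0499 gf0 q [-0.422  0.445  0.304  1.967 -0.189  0.756 -1.013]
 t30.57 p [ 0.5002 -0.1985  0.3489] F [-0.5  0.4  0.2] T [ 0.06 -0.    0.02] gap0.0501 gf0 q [-0.045  0.173  0.403  1.75  -0.072  1.235 -0.145]
side 99 along [135.  144.  154.4]
side 211 along [45.5 53.6 86.6]
top 229 along [47.4 54.8 63. ]
top 193 along [139.1 144.5 153.5]
```

View pics/top4.png

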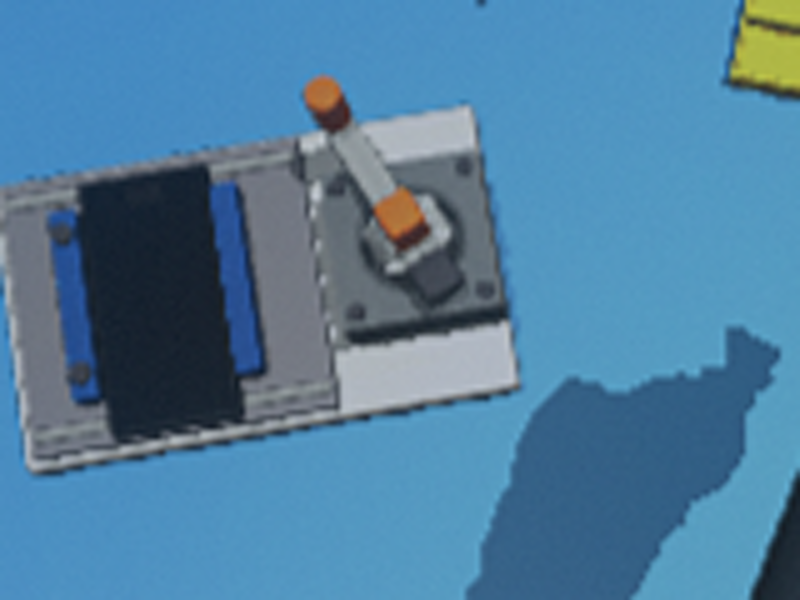

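View pics/side4.png

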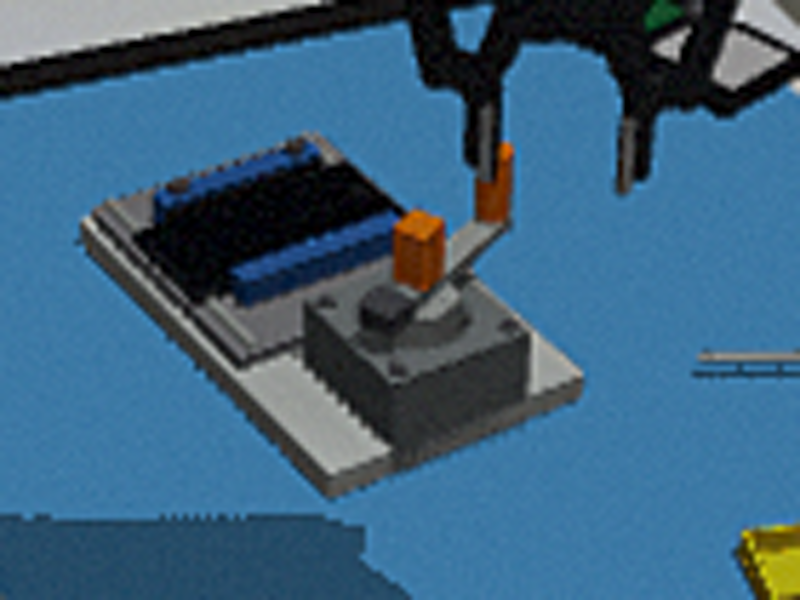

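Both pictures show the phone closed between the stop and the jaw with no gap, and the jaw did not advance during the last turn, so the clutch slipped. Last, I check the seated height (boss top should be 0.126) and hand in.

Run:
```python
from h import *
for n in("top","side"):
    f=np.load(n+"4.npz");W=cloud(n,f["d"]);hsv=cv2.cvtColor(f["im"],cv2.COLOR_RGB2HSV)
    p=W[(np.hypot(W[...,0]-.552,W[...,1]-.062)<.018)&(W[...,2]>.11)&(W[...,2]<.15)&(hsv[...,0]<16)&(hsv[...,1]>170)]
    print(n,len(p),np.percentile(p[:,2],[50,80,95]).round(4),p[p[:,2]>.118].mean(0).round(4))
print(finish_job())
```

```text
top 26 [0.1253 0.1267 0.1284] [0.551  0.0629 0.1255]
side 46 [0.1205 0.1236 0.1264] [0.5474 0.0578 0.1227]
the job is handed in; nothing more can be done
None
```

The job is handed in: the crank stands fully seated in the well (boss top measured at 0.1255 m, 0.126 m expected), and the jaw was closed by the crank alone until it stopped moving, with the phone held against the stop.

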